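# Pour the stray game pieces back into their funnel jar

### The arm

A 6-joint arm with a two-finger parallel gripper is mounted at the origin on the work surface. World frame = base frame: x ahead of the robot, y to its left, z up, the work surface at z = 0. Lengths are in mm, angles in degrees, forces in N, time in s.
With the tool pointing down it reaches from about 350 to 850 mm from the base axis. Payload 8.1 kg.
Tool frame: the origin (TCP) lies midway between the tips of the shut fingers; the grasp point (between the pads) lies 19 mm behind it; z points along the fingers, y is the line along which they close (so a half turn about z gives the same grasp; the last joint's range is limited). The gripper opens to 93 mm and grips with 3 to 60 N. Pads are 15 mm wide; open, the fingers measure 128 mm over their backs; the gripper's body (75 mm by 188 mm) begins 65 mm behind the grasp point.
Start: joints at [62.831, 7.471, 85.268, -0, 87.261, -4.893], TCP at [227.426, 555.232, 218.635] pointing down, gripper open.
Joint ranges: [-169.43, 169.43], [-51.17, 129.36], [1.28, 143.12], [-76.62, 256.62], [0, 156.53], [-152.29, 152.29]. Speed limits (degrees/s): [136.94, 136.94, 159.86, 180, 180, 180].

### API

Orientations are given as [roll, pitch, yaw] about the fixed x, y, z axes, in that order (R = Rz(yaw) Ry(pitch) Rx(roll)).
In Python, from plant import arm, viewer gives the robot as it stands. The module is installed in compiled form; this text tells all that it offers.
- The arm moves only by the shell command python3 -m handwheel 'ROWS' [FORCE]. ROWS is JSON, a list of rows, each a list of 7 numbers: the shift along the world's x, y, z in m, then the turn, a rotation vector about the world's x, y, z in degrees, then the finger opening in m, from 0 to 0.093. In form: [[x, y, z, ax, ay, az, hand], ...]. A call has exactly 10 rows; each row shifts and turns the commanded pose from where the row before left it; what a row does not reach is not made up. A row lasts 1/8 s, in which the tool goes at most 62.5 mm and 10.7 degrees, less where a joint would pass 70% of its speed; a pose out of reach is approached as far as the arm can. A call with a gripper value outside its range is refused whole. The fingers move at their own pace and stop on an object; FORCE is the grip in N (left out, the last holds). Time passes only in rows, so rows that do not move let the fingers close, or fill a call up. It gives the time, the measured TCP pose, the force, the opening and the grip force at its end, in the units of the state.
- arm.get_state(): the state, without advancing time (a new reading comes with each control period).
- viewer.get_image(name): name is "side" or "top"; returns the picture (420x560x3 uint8, red, green, blue); there is no depth.
- viewer.camera_info(name): a dict with "fx", "fy", "cx", "cy" (pixels), "dist_coeffs" ([k1, k2, p1, p2, k3] as OpenCV has them; the pictures are not rectified), "R" (3x3) and "t" (3): a world point X has camera coordinates R X + t. Camera axes: x right, y down, z forward; pixel columns grow to the right and rows downward; lengths in mm; the calibration is good to about 2 mm. A picture is of the moment at which its call begins. camera_info takes no time and is no camera call.
- arm.hand_in(): hands the job in; it is judged then, once.
The state is a dict: "time_s": time; "qpos": joint angles; "joint_vel": joint speeds; "tau": joint torques, N m; "tcp_pos": TCP position; "tcp_rot": TCP orientation; "wrist_force": force on the tool from outside, world axes, zero at the start; "moment": the same for the moment, N m; "gripper_width": finger opening in mm; "finger_force": force on a finger pad.
Only numpy, scipy, OpenCV 4.12 (cv2) and the standard library are available. Lean on these libraries where they do the work, as an engineer would, in place of code of your own. Each camera call takes 0.05 s, during which the arm holds its last target. There are 200 camera calls.

### The job

Put the game away: gather all the stray wooden game pieces from the puzzle board into the pouring tray, and with all of them in it, pour them from the tray through the opened funnel into the jar below. Then stand the empty tray level on its cork mat again and close the funnel's hinged lid gently, fully down on the rim. Leave the canister, the card game and the mug alone, and do not let pieces fall off the table.

Things in the scene. Friction and masses are not known exactly. Their poses are not given: they have to be found in the camera images.
- pawn1: a turned wooden pawn, 22 mm across the foot, 18 mm at the head, 30 mm tall; origin at the centre of its foot, z along its axis; stands upright at the start; 15 g, pale wood; on the puzzle board, may be absent
- house1: a wooden house token, 22 mm long (x), 18 mm wide (y), 22 mm tall to the roof ridge along x (the square body is 13 mm tall); origin at the centre of its underside; 15 g, pale wood; on the puzzle board, may be absent
- barrel1: a plain wooden cylinder token, 22 mm across, 20 mm tall; origin at the centre of its underside, z along its axis; stands upright at the start; 15 g, pale wood; on the puzzle board, may be absent
- pawn2: a turned wooden pawn, 22 mm across the foot, 18 mm at the head, 30 mm tall; origin at the centre of its foot, z along its axis; stands upright at the start; 15 g, pale wood; on the puzzle board, may be absent
- house2: a wooden house token, 22 mm long (x), 18 mm wide (y), 22 mm tall to the roof ridge along x (the square body is 13 mm tall); origin at the centre of its underside; 15 g, pale wood; on the puzzle board, may be absent
- barrel2: a plain wooden cylinder token, 22 mm across, 20 mm tall; origin at the centre of its underside, z along its axis; stands upright at the start; 15 g, pale wood; on the puzzle board, may be absent
- tray: dark wooden pouring tray, 160 g: floor 116 (x) by 80 mm (y), 3 mm thick; walls 26 mm high, 4 mm thick on both sides and at the back (+x); open at the front (-x), the pouring lip. Behind the back wall an upright grip tab, 14 mm thick (x), 34 mm wide, centred at x = +65 mm, top 76 mm above the underside. Pieces slide from 25 to 37 degrees of tilt. Origin: centre of the underside
- mat: thin cork mat, fixed, 200 mm (x) by 150 mm (y), 3 mm thick: the tray's place; origin at the centre of its underside
- jar: funnel jar, fixed: round wooden foot (radius 62, 15 mm high), clear tube of 68 mm outer, 62 mm inner diameter, on it a wide metal funnel: 68 mm across at height 110 mm, 156 mm at 155 mm, then a collar 160 mm across up to the rim at 180 mm. Origin: centre of the underside; the lid's hinge is on its +y side
- funnel_mouth (a point): centre of the funnel's mouth, at the height of the rim; axes as the jar's
- jar_floor (a point): centre of the jar's inner floor, 19 mm above the table, on the jar's axis
- lid (a joint): angle of the funnel's lid: 0 flat on the rim, 1.7 wide open on its stop, a little past upright. It turns about the jar's x axis at the +y side of the rim, so its free edge (-y side) rises; a stiff hinge (friction 0.14 N m): it stays where it is left and must be moved all the way
- lid_handle (a point): middle of the lid's handle: a round steel bar, 10 mm thick, 72 mm long, parallel to the hinge, on a leg at each end; with the lid shut its centre is 48 mm above the hinge line and 140 mm from it in -y (37 mm clear gap above the lid). It moves with the lid; its axes are the lid's (z: outward normal)
- lid_hinge (a point): middle of the hinge line, 88 mm from the jar's axis, at the height of the rim; its frame turns with the lid (the lid is a disc of radius 83 mm, 6 mm thick, centred 88 mm from the hinge)
- board: framed puzzle board, fixed flat on the table, 312 mm (x) by 362 mm (y), grey felt surface 6 mm above the table, wooden rim 12 mm wide and 12 mm high; origin at the centre of the underside
- canister: bystander: round white puzzle canister, radius 44 mm, 155 mm tall; origin at the centre of its underside
- cardgame: bystander: flat blue box, 65 by 95 by 22 mm; origin at the centre of its underside
- mug: bystander: white mug, radius 38 mm, 85 mm tall; origin at the centre of its underside

How it is judged:
By the outcome, as a careful person would: the job done as asked, in the order asked, and still so for the second after the job is handed in, with the robot touching nothing.
Of pawn1, house1, barrel1, pawn2, house2, barrel2 only 3 to 5 are there at a start; the rules pass over those that are not, and their reading is None.
At some moment in a run one of pawn1, house1, barrel1, pawn2, house2, barrel2 may be knocked a few centimetres aside while the robot is not near it.
It also fails if it takes over 210 s, if anything falls off the work surface, if the arm or the gripper's body presses on something with over 40 N, if the wrist force passes 120 N, or if a joint passes its speed limit or range.

## Working session

There is one attempt and no reset: what is moved stays moved. The work goes in short steps, Python scripts to look and compute and a shell command to move; the robot and the scene stay as the last step left them, time stands still between calls to the robot, and variables do not carry over. Pictures are saved under pics/ and viewed, at most 14 in all, crops included, and the job is handed in when it is done.

```bash
mkdir -p pics; cat > h.py <<'E'
import numpy as np, cv2
from plant import arm, viewer
def cam(n):
    c=viewer.camera_info(n); K=np.array([[c['fx'],0,c['cx']],[0,c['fy'],c['cy']],[0,0,1.]])
    return K,np.array(c['dist_coeffs'],float),np.array(c['R']),np.array(c['t'])
def ray(n,u,v):
    K,d,R,t=cam(n); p=cv2.undistortPoints(np.array([[[u,v]]],float),K,d)[0,0]
    return -R.T@t, R.T@np.array([p[0],p[1],1])
def onz(n,u,v,z):
    o,r=ray(n,u,v); return o+r*(z-o[2])/r[2]
def px(n,X):
    K,d,R,t=cam(n); return cv2.projectPoints(np.array([X],float),cv2.Rodrigues(R)[0],t,K,d)[0][0,0]
def tri(a,b):
    o1,r1=ray(*a); o2,r2=ray(*b); r1/=np.linalg.norm(r1); r2/=np.linalg.norm(r2)
    s=np.linalg.lstsq(np.c_[r1,-r2],o2-o1,rcond=None)[0]; p,q=o1+s[0]*r1,o2+s[1]*r2
    return (p+q)/2,np.linalg.norm(p-q)
def shot(n,f,crop=None,k=1):
    im=viewer.get_image(n); cv2.imwrite('pics/raw_'+f,im[:,:,::-1])
    if crop: im=im[crop[1]:crop[3],crop[0]:crop[2]]
    if k!=1: im=cv2.resize(im,None,fx=k,fy=k,interpolation=cv2.INTER_CUBIC)
    cv2.imwrite('pics/'+f,im[:,:,::-1])
E
python3 - <<'E'
from h import *
np.set_printoptions(precision=2,suppress=True)
for n in('top','side'):
    shot(n,n+'0.png',None,1.4); K,d,R,t=cam(n); print(n,K[0,0],-R.T@t,R[2])
s=arm.get_state();print(s)
E
```

```text
top 390.27598259165114 [ 517.88    0.9  1003.29] [ 0.09  0.   -1.  ]
side 445.9785066341452 [ 418.74 -811.38  783.97] [ 0.19  0.77 -0.61]
{'time_s': 0.1, 'qpos': array([62.83,  7.51, 85.32, -0.  , 87.26, -4.89]), 'joint_vel': array([ 0.06, -0.17, -0.05, -0.03,  0.01, -0.06]), 'tau': array([  0.  , -56.13, -49.31,   0.08,   0.03,  -0.  ]), 'tcp_pos': array([227.18, 554.76, 217.68]), 'tcp_rot': array([-179.9 ,   -0.01,  157.72]), 'wrist_force': array([-0.45,  0.45, -0.15]), 'moment': array([-0.01, -0.01,  0.04]), 'finger_force': 0.0, 'gripper_width': 92.7240005015836}
```

View pics/top0.png

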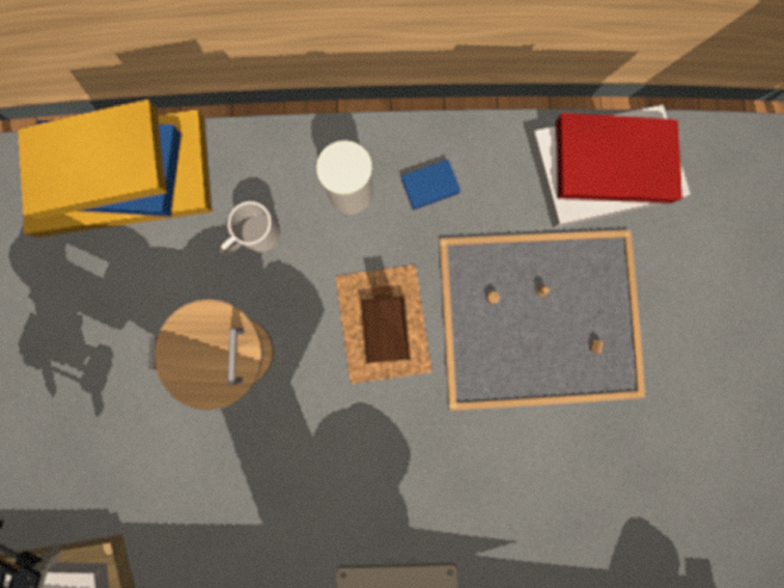

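View pics/side0.png

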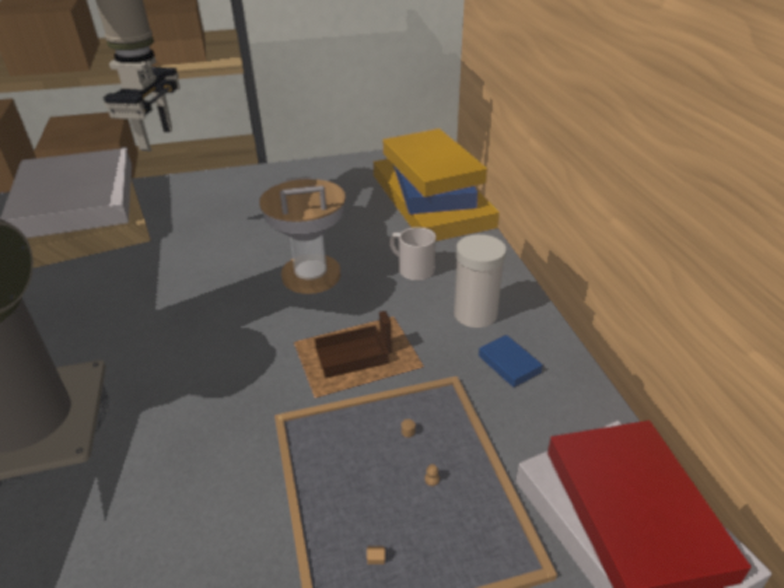

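The top view (1.4× scale) shows the lid shut on the jar at (210,353), with the handle at (233,355) and the hinge on the left (+y). The tray is on its mat at (385,325), with its tab on the far side. Three pieces are on the board: a barrel at (493,296), a pawn at (542,289) and a house at (596,346). The side view shows the same three. Next I measure them.

```bash
cat > meas.py <<'E'
from h import *
np.set_printoptions(precision=1,suppress=True)
def pieces(pr=True):
    out={}
    for n in('top','side'):
        im=viewer.get_image(n); hsv=cv2.cvtColor(im,cv2.COLOR_RGB2HSV)
        m=((hsv[:,:,1]>90)&(hsv[:,:,0]<25)&(hsv[:,:,2]>60)).astype('uint8')
        N,L,S,C=cv2.connectedComponentsWithStats(m)
        for i in range(1,N):
            if S[i,4]<12 or S[i,4]>400: continue
            P=onz(n,*C[i],16)
            if abs(P[0]-510)<230 and -440<P[1]<60:
                pts=np.argwhere(L==i)[:,::-1]
                r=cv2.minAreaRect(pts.astype('float32'))
                print(n,S[i,4],S[i,:4],C[i],P,'rect',np.array(r[1]),r[2])
                out.setdefault(n,[]).append(C[i])
    for a in out.get('top',[]):
        c=[(tri(('top',*a),('side',*b)),b) for b in out.get('side',[])]
        c=[x for x in c if x[0][1]<8]
        for x in c: print('tri',a,x[1],*x[0])
if __name__=='__main__':
    pieces()
    im=viewer.get_image('top'); hsv=cv2.cvtColor(im,cv2.COLOR_RGB2HSV)
    # mat / tray / lid
    s,v,h=hsv[:,:,1].astype(int),hsv[:,:,2].astype(int),hsv[:,:,0]
    def box(m,z,roi,name):
        M=np.zeros_like(m); x0,y0,x1,y1=roi; M[y0:y1,x0:x1]=m[y0:y1,x0:x1]
        N,L,S,C=cv2.connectedComponentsWithStats(M.astype('uint8')); i=1+np.argmax(S[1:,4])
        pts=np.argwhere(L==i)[:,::-1].astype('float32')
        W=np.array([onz('top',*p,z)[:2] for p in pts],'float32')
        r=cv2.minAreaRect(W); print(name,S[i],'centroid',W.mean(0),'rect',np.array(r[0]),np.array(r[1]),r[2]); return W
    wood=(s>70)&(h<25)
    box(wood,3,(235,185,312,278),'mat')
    box((v<75)&wood,3,(235,203,312,270),'tray floor')
    W=box(wood&(v>50),186,(105,205,205,300),'lid186')
    print('minEnclosing',cv2.minEnclosingCircle(W))
    box((s<45)&(v>90),228,(155,228,178,282),'handle228')
    for n,z,p in(('side',228,((286/1.4,190/1.4),(325/1.4,188/1.4))),('top',228,((236/1.4,328/1.4),(231/1.4,383/1.4)))):
        for q in p: print(n,q,onz(n,*q,z))
    b=[onz('top',u/1.4,w/1.4,12) for u,w in((441,238),(630,230),(644,397),(452,409))]; print('board',np.array(b),np.mean(b,0))
E
python3 meas.py
python3 - <<'E'
import cv2,numpy as np
a=cv2.imread('pics/raw_top0.png');b=cv2.imread('pics/raw_side0.png')
A=cv2.resize(a[180:300,90:460],None,fx=2.1,fy=2.1,interpolation=2)
B=np.hstack([cv2.resize(b[270:420,190:400],None,fx=1.9,fy=1.9,interpolation=2),cv2.resize(b[110:260,170:390][:, :],None,fx=1.7,fy=1.9,interpolation=2)])
w=A.shape[1]; B=cv2.copyMakeBorder(B[:,:w],0,0,0,max(0,w-B.shape[1]),0)
cv2.imwrite('pics/zoom0.png',np.vstack([A,B]))
E
```

```text
top 54 [384 204   8   8] [387.4 207.2] [ 598.3 -283.2   16. ] rect [7. 7.] 90.0
top 63 [348 208   9   9] [351.8 212.1] [ 588.  -190.6   16. ] rect [8. 8.] 90.0
top 68 [422 243   9   9] [425.7 247.1] [ 493.4 -378.4   16. ] rect [8. 8.] 90.0
side 92 [287 300   9  12] [291.  305.3] [ 588.9 -186.8   16. ] rect [11.  8.] 90.0
side 105 [304 332   9  15] [308.2 339.4] [ 599.5 -280.4   16. ] rect [14.  8.] 90.0
side 146 [262 391  13  12] [268.1 396.4] [ 493.8 -377.9   16. ] rect [11. 12.] 90.0
tri [387.4 207.2] [308.2 339.4] [ 598.4 -282.4   18.9] 0.7303138947144348
tri [351.8 212.1] [291.  305.3] [ 587.9 -189.8   19.8] 0.34094661175893004
tri [425.7 247.1] [268.1 396.4] [ 493.6 -378.2   16.6] 0.2712145327018391Traceback (most recent call last):
  File "meas.py", line 33, in <module>
    box(wood,3,(235,185,312,278),'mat')
    ~~~^^^^^^^^^^^^^^^^^^^^^^^^^^^^^^^^
  File "meas.py", line 30, in box
    W=np.array([onz('top',*p,z)[:2] for p in pts],'float32')
                ~~~^^^^^^^^^^^^
  File "h.py", line 10, in onz
    o,r=ray(n,u,v); return o+r*(z-o[2])/r[2]
        ~~~^^^^^^^
  File "h.py", line 7, in ray
    K,d,R,t=cam(n); p=cv2.undistortPoints(np.array([[[u,v]]],float),K,d)[0,0]
            ~~~^^^
  File "h.py", line 4, in cam
    c=viewer.camera_info(n); K=np.array([[c['fx'],0,c['cx']],[0,c['fy'],c['cy']],[0,0,1.]])
ValueError: time passes only in moves, steps and waits
```

View pics/zoom0.png

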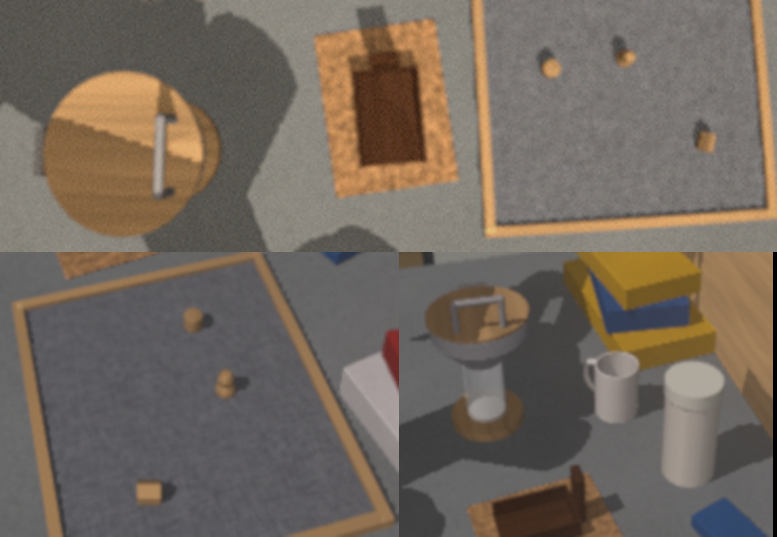

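The zoom confirms three pieces: barrel, pawn and house. The house ridge runs roughly along world x. The handle and tab are plain to see. I cache the camera calibration and finish the measurements.

```bash
sed -i 's/^def cam/import functools\n@functools.cache\ndef cam/' h.py; python3 meas.py | grep -v '^side \|^tri'
```

```text
top 55 [384 204   9   8] [387.4 207.2] [ 598.3 -283.1   16. ] rect [8. 7.] 0.0
top 64 [348 208   9   9] [351.8 212. ] [ 588.1 -190.5   16. ] rect [8. 8.] 90.0
top 66 [422 243   9   9] [425.7 246.9] [ 493.7 -378.4   16. ] rect [8. 8.] 90.0
mat [ 239  189   70   85 4642] centroid [545.1  10.5] rect [546.2  10.8] [202.2 151.9] 6.735037803649902
tray floor [285 212   5  32  57] centroid [556.5 -26.4] rect [553.7 -26.6] [79.7  6. ] 4.818411350250244
lid186 [ 110  213   86   80 4894] centroid [501.  270.7] rect [502.6 272.8] [167.2 171.6] 43.71418380737305
minEnclosing ((498.3556213378906, 266.0979919433594), 92.6094970703125)
handle228 [163 235  10  39 141] centroid [498.9 224.3] rect [498.1 222.4] [14.6 75.9] 83.33392333984375
top (168.57142857142858, 234.2857142857143) [537.4 218.  228. ]
top (165.0, 273.5714285714286) [459.4 225.8 228. ]
board [[ 699.4 -100.8   12. ]
 [ 707.8 -459.5   12. ]
 [ 396.2 -467.3   12. ]
 [ 388.3 -110.6   12. ]] [ 547.9 -284.5   12. ]
```

```bash
python3 -m handwheel '[[0,0,0.06,0,0,0,0.06],[0.03,-0.037,0.002,0,0,2,0.06],[0.03,-0.037,0.002,0,0,2,0.06],[0.03,-0.037,0.002,0,0,2,0.06],[0.03,-0.037,0.002,0,0,2,0.06],[0.03,-0.037,0.002,0,0,2,0.06],[0.03,-0.037,0,0,0,2,0.06],[0.03,-0.037,0,0,0,2,0.06],[0.03,-0.037,0,0,0,1.8,0.06],[0.031,-0.036,0,0,0,0,0.06]]' 8
cat > st.py <<'E'
from h import *
np.set_printoptions(precision=1,suppress=True)
s=arm.get_state(); print(s['time_s'],s['tcp_pos'],s['tcp_rot'],'F',s['wrist_force'],'w',s['gripper_width'],'ff',s['finger_force'])
E
python3 st.py
```

```text
time_s: 1.65
tcp_pos: [499.2, 221.9, 288.8]
tcp_rot: [180.0, 0.0, 173.5]
wrist_force: [0.0, 1.2, -0.3]
gripper_width: 60.4
finger_force: 0.0
1.65 [499.2 221.9 288.8] [180.    0.  173.5] F [ 0.   1.2 -0.3] w 60.39081410907967 ff 0.0
```

```bash
python3 - <<'E'
from h import *
np.set_printoptions(precision=1,suppress=True)
im=cv2.imread('pics/raw_top0.png')[:,:,::-1]
sm=cv2.cvtColor(np.ascontiguousarray(im),cv2.COLOR_RGB2HSV)
c=im[196:272,238:312].astype(int)
# tray: dark red-brown vs cork
for r in range(200,268,4): print(r,' '.join('%3d'%x for x in im[r,240:310:2,0]))
sd=cv2.imread('pics/raw_side0.png')
print('tab side rows');
for r in range(218,256,3): print(r,' '.join('%3d'%x for x in sd[r,262:290,2]))
E
```

```text
200 180 200 212 205 204 197 203 201 179 173 187 173 122 107 119 124 119 109 112 175 183 192 195 195 176 186 206 198 200 182 138 139 137 139 137
204 170 201 181 186 182 184 172 169 179 180 191 186 153 101 100  95  98  98  95 112 142 155 142 166 193 181 184 192 194 187 148 135 137 143 139
208 146 178 200 190 187 186 195 196 124 112 114 132 117  87  88  91  88  79  89  91 106 126 123 134 175 179 180 187 179 181 138 141 138 138 143
212 146 187 192 181 163 184 190 195 156 114 121 108 112  96  67  69  67  72  68  69  82  85  88  73 111 172 175 194 189 202 168 133 139 140 136
216 136 161 191 192 184 198 199 199 176  90  71  79  82  79  76  79  96  95  88  88  86  92  93  76  86 173 191 198 208 182 152 139 137 146 141
220 141 159 176 183 201 183 172 200 194 108  74  80  83  84  79  79  86  92  92  95  82  90  92  75  79 165 189 198 197 189 183 150 139 138 137
224 144 148 184 175 190 190 188 189 192 121  70  82  81  83  80  83  88  89  89  89  94  93  91  78  66 150 199 207 194 180 188 158 138 138 142
228 142 150 193 198 205 195 187 195 180 117  71  81  85  84  79  80  79  78  85  88  89  88 
[... 2169 characters left out ...]
 103
239  53  55  54  56  55  57  58  60  61  62  61  58  59  56  55  52  61  90 117 129 131 133 130 122 107  98  92  84
242  64  64  64  66  65  66  63  60  57  60  62  61  59  56  55  54  58  67  75  78  79  78  78  79  82  84  87  88
245  64  65  65  63  64  63  64  62  60  58  60  63  62  57  55  53  52  59  69  78  83  84  86  84  82  83  85  87
248  65  66  66  67  68  69  69  70  69  66  60  60  63  62  57  52  53  60  71  79  81  84  83  79  79  86  95 102
251  69  70  70  70  70  70  70  69  70  67  64  63  62  64  64  60  56  60  71  80  93 110 125 131 131 127 126 128
254  66  64  64  62  60  56  55  53  53  52  52  53  52  53  56  70  79  85  88  90  93 102 118 132 136 135 138 139
```

```bash
python3 - <<'E'
from h import *
np.set_printoptions(precision=1,suppress=True)
for p,z in(((258.3,218),29),((260.8,248),29),((289.3,218),29),((292,248),29),((262,257.8),6),((292,257),6),((276,257.5),6)): print(p,onz('top',*p,z))
for p in((270.5,224),(276.3,223.5),(270,228),(278.3,230),(274,224)): print('tabtop',p,onz('side',*p,79))
th=np.radians(6.7)
for c in((556,13),(552,12),(548,11)):
  f=lambda x,y,z:np.array([c[0]+x*np.cos(th)-y*np.sin(th),c[1]+x*np.sin(th)+y*np.cos(th),z])
  print(c,'lip',px('top',f(-58,-40,6)),px('top',f(-58,40,6)),'tab',px('side',f(58,17,79)),px('side',f(58,-17,79)),px('side',f(72,-17,79)))
E
python3 -m handwheel '[[0,0,-0.02,0,0,0,0.06],[0,0,-0.03,0,0,0,0.06],[0,0,-0.02,0,0,0,0.06],[0,0,-0.01,0,0,0,0.06],[0,0,0,0,0,0,0.06],[0,0,0,0,0,0,0.03],[0,0,0,0,0,0,0],[0,0,0,0,0,0,0],[0,0,0,0,0,0,0],[0,0,0,0,0,0,0]]' 8
```

```text
(258.3, 218) [578.1  46.9  29. ]
(260.8, 248) [503.3  42.3  29. ]
(289.3, 218) [576.2 -30.6  29. ]
(292, 248) [501.4 -35.3  29. ]
(262, 257.8) [478.   40.7   6. ]
(292, 257) [478.2 -35.5   6. ]
(276, 257.5) [478.    5.2   6. ]
tabtop (270.5, 224) [593.2  22.4  79. ]
tabtop (276.3, 223.5) [607.5  20.5  79. ]
tabtop (270, 228) [588.5   7.8  79. ]
tabtop (278.3, 230) [606.4  -4.9  79. ]
tabtop (274, 224) [601.6  20.1  79. ]
(556, 13) lip [290.9 247.2] [259.8 251.7] tab [276.4 219.3] [281.2 227.4] [286.5 226. ]
(552, 12) lip [291.4 248.8] [260.2 253.2] tab [274.9 219.8] [279.7 227.9] [285.  226.5]
(548, 11) lip [291.8 250.3] [260.7 254.8] tab [273.4 220.3] [278.2 228.4] [283.6 227.1]
time_s: 2.9
tcp_pos: [498.5, 223.7, 208.7]
tcp_rot: [179.9, 0.0, 173.5]
wrist_force: [3.1, 16.0, -5.0]
gripper_width: 14.8
finger_force: 7.9
```

```bash
python3 -m handwheel '[[0,0,0,0,0,0,0],[0,0,0,0,0,0,0],[0,0,0,0,0,0,0],[0,0,0,0,0,0,0],[0,0,0,0,0,0,0],[0,0,0,0,0,0,0],[0,0,0,0,0,0,0],[0,0,0,0,0,0,0],[0,0,0,0,0,0,0],[0,0,0,0,0,0,0]]' 8
python3 - <<'E'
from h import *
shot('side','side1.png',(150,90,310,210),5)
E
```

```text
time_s: 4.15
tcp_pos: [498.7, 225.9, 208.5]
tcp_rot: [179.7, 0.0, 173.6]
wrist_force: [3.7, 12.7, -4.8]
gripper_width: 9.9
finger_force: 7.9
```

View pics/side1.png

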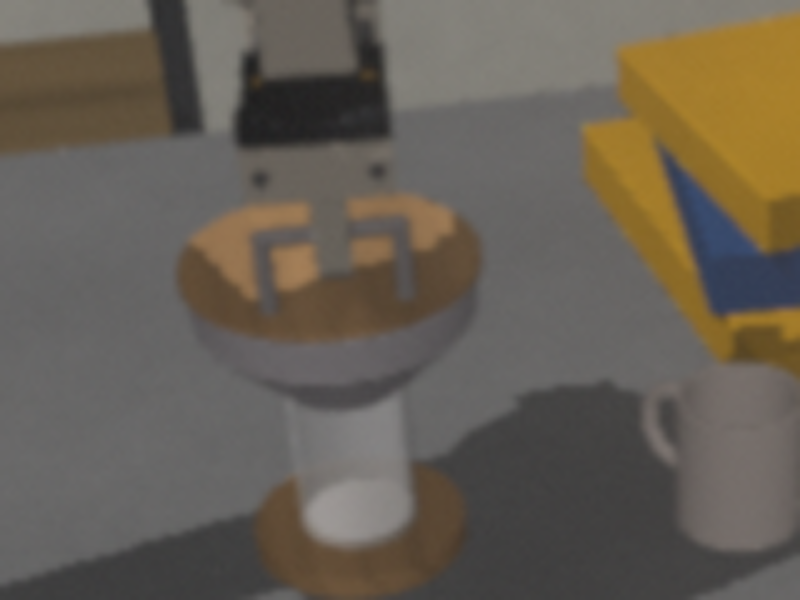

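The fingers hold the handle bar (opening 9.9 mm, bar 10 mm). I open the lid along its arc.

```bash
python3 -m handwheel '[[0.001,0.012,0.019,0,0,0,0],[0.001,0.011,0.018,0,0,0,0],[0.0015,0.013,0.016,0,0,0,0],[0.0017,0.015,0.014,0,0,0,0],[0.0019,0.017,0.012,0,0,0,0],[0.002,0.018,0.009,0,0,0,0],[0.0022,0.019,0.007,0,0,0,0],[0.0023,0.02,0.004,0,0,0,0],[0.0023,0.02,0.001,0,0,0,0],[0.0023,0.02,-0.002,0,0,0,0]]' 8
python3 -m handwheel '[[0.002,0.02,-0.0045,0,0,0,0],[0.002,0.019,-0.0075,0,0,0,0],[0,0,0,0,0,0,0],[0,0,0,0,0,0,0],[0,0,0,0,0,0,0.025],[0,0,0,0,0,0,0.025],[0,0,0,0,0,0,0.025],[0,0,0.03,0,0,0,0.025],[0,0,0.05,0,0,0,0.025],[0,0,0.05,0,0,0,0.04]]' 8
python3 - <<'E'
from h import *
import st
shot('side','side2.png',(150,60,310,180),4)
E
```

```text
time_s: 5.45
tcp_pos: [515.1, 388.9, 306.3]
tcp_rot: [-179.9, -0.2, 173.6]
wrist_force: [-6.9, -1.0, -0.2]
gripper_width: 10.2
finger_force: 7.9
time_s: 6.7
tcp_pos: [520.5, 426.9, 426.0]
tcp_rot: [-180.0, -0.0, 173.5]
wrist_force: [0.1, -0.2, 0.2]
gripper_width: 31.1
finger_force: 0.0
6.7 [520.5 426.9 426. ] [-180.    -0.   173.5] F [ 0.1 -0.2  0.2] w 31.138866426304723 ff 0.0
```

View pics/side2.png

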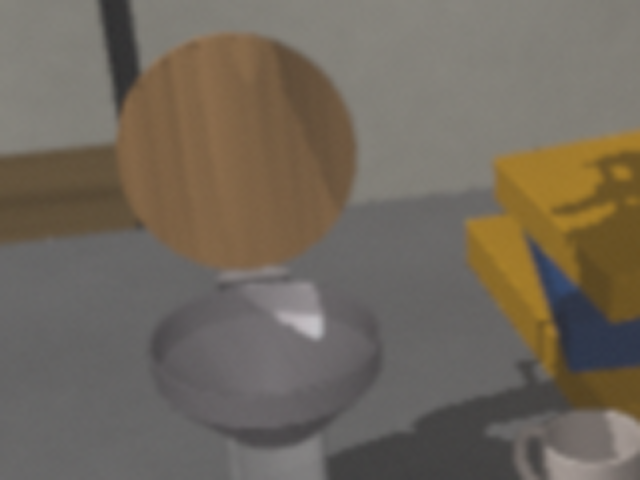

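The lid is open, seen upright behind the funnel. Now for the pieces, barrel first.

```bash
python3 -m handwheel '[[0.005,-0.05,0,0,0,-8,0.05],[0.005,-0.05,0,0,0,-8,0.05],[0.005,-0.05,0,0,0,-8,0.05],[0.005,-0.05,-0.02,0,0,-8,0.05],[0.005,-0.05,-0.02,0,0,-8,0.05],[0.005,-0.05,-0.03,0,0,-8,0.05],[0.005,-0.05,-0.03,0,0,-8,0.05],[0.005,-0.05,-0.03,0,0,-8,0.05],[0.005,-0.05,-0.03,0,0,-8,0.05],[0.005,-0.05,-0.03,0,0,-8,0.05]]' 8
python3 - <<'E'
from meas import *
import st
pieces()
im=viewer.get_image('top');cv2.imwrite('pics/raw_t3.png',im[:,:,::-1])
E
```

```text
time_s: 8.0
tcp_pos: [570.6, -74.6, 233.9]
tcp_rot: [179.9, 0.0, 93.2]
wrist_force: [0.6, 0.4, 0.7]
gripper_width: 50.0
finger_force: 0.0
8.0 [570.6 -74.6 233.9] [179.9   0.   93.2] F [0.6 0.4 0.7] w 49.97440347871349 ff 0.0
top 346 [293 226  15  42] [300.7 251. ] [493.1 -57.4  16. ] rect [13.4 41.8] 11.0035400390625
top 47 [318 240   6   9] [320.3 244.3] [ 508.6 -107.3   16. ] rect [8. 5.] 90.0
top 58 [423 243   8   9] [426.2 247.1] [ 493.3 -379.7   16. ] rect [8. 7.] 90.0
top 395 [320 265  51  28] [338.3 284.9] [ 405.8 -149.5   16. ] rect [27. 50.] 90.0
side 93 [287 300   9  12] [291.  305.4] [ 588.8 -186.9   16. ] rect [11.  8.] 90.0
side 104 [304 332   9  15] [308.2 339.3] [ 599.6 -280.3   16. ] rect [14.  8.] 90.0
side 146 [262 391  13  12] [268.1 396.4] [ 493.8 -377.9   16. ] rect [11. 12.] 90.0
tri [426.2 247.1] [268.1 396.4] [ 493.4 -378.9   17.9] 0.26703143411152197
```

```bash
python3 -m handwheel '[[0.009,-0.0575,-0.06,0,0,0,0.05],[0.0085,-0.0575,-0.06,0,0,0,0.05],[0,0,-0.05,0,0,0,0.05],[0,0,-0.03,0,0,0,0.05],[0,0,-0.02,0,0,0,0.05],[0,0,0,0,0,0,0.05],[0,0,0,0,0,0,0.05],[0,0,0,0,0,0,0.05],[0,0,0,0,0,0,0.05],[0,0,0,0,0,0,0.05]]' 15
```

```text
time_s: 9.4
tcp_pos: [584.0, -158.9, 45.4]
tcp_rot: [180.0, 0.0, 93.5]
wrist_force: [0.2, -0.1, -0.4]
gripper_width: 49.7
finger_force: 0.0
```

```bash
python3 -m handwheel '[[0.004,-0.031,0,0,0,0,0.05],[0,0,-0.02,0,0,0,0.05],[0,0,-0.0155,0,0,0,0.05],[0,0,0,0,0,0,0.05],[0,0,0,0,0,0,0],[0,0,0,0,0,0,0],[0,0,0,0,0,0,0],[0,0,0,0,0,0,0],[0,0,0,0,0,0,0],[0,0,0,0,0,0,0]]' 15
```

```text
time_s: 10.65
tcp_pos: [587.7, -189.8, 9.4]
tcp_rot: [180.0, 0.0, 93.5]
wrist_force: [-0.8, -0.7, 0.6]
gripper_width: 21.9
finger_force: 15.0
```

```bash
python3 -m handwheel '[[0,0,0.06,0,0,0,0],[-0.011,0.059,0,0,0,0,0],[-0.011,0.059,0,0,0,0,0],[-0.0115,0.059,0,0,0,0,0],[0,0,0,0,0,0,0],[0,0,-0.03,0,0,0,0],[0,0,-0.022,0,0,0,0],[0,0,0,0,0,0,0],[0,0,0,0,0,0,0],[0,0,0,0,0,0,0.028]]' 15
python3 -m handwheel '[[0,0,0,0,0,0,0.028],[0,0,0,0,0,0,0.028],[0,0,0.06,0,0,0,0.028],[0.0055,-0.06,0.01,0,0,0,0.05],[0.0055,-0.06,0,0,0,0,0.05],[0.0055,-0.06,0,0,0,0,0.05],[0.0055,-0.045,0,0,0,0,0.05],[0.022,-0.045,0,0,0,0,0.05],[0,0,0,0,0,0,0.05],[0,0,0,0,0,0,0.05]]' 15
python3 -c "
from meas import *
pieces()"
```

```text
time_s: 11.9
tcp_pos: [555.4, -13.3, 18.8]
tcp_rot: [179.9, 0.0, 93.5]
wrist_force: [0.6, 0.3, 0.1]
gripper_width: 26.3
finger_force: 0.0
time_s: 13.15
tcp_pos: [597.9, -282.4, 87.0]
tcp_rot: [-180.0, -0.0, 93.5]
wrist_force: [0.2, -0.2, -0.3]
gripper_width: 49.8
finger_force: 0.0
top 41 [403 168  15   3] [410.6 169.1] [ 696. -350.   16.] rect [ 2. 14.] 90.0
top 52 [384 204   8   8] [387.4 207.2] [ 598.2 -283.1   16. ] rect [7. 7.] 90.0
side 18 [329 263   6   4] [331.3 264.2] [716.2 -89.7  16. ] rect [3. 5.] 90.0
side 118 [286 281  44  14] [304.8 287.4] [ 633.  -144.7   16. ] rect [ 3.6 44.6] 74.74488067626953
side 14 [329 286   4   8] [330.6 289.4] [ 688.1 -165.2   16. ] rect [7.3 2.2] 78.69007110595703
side 12 [286 298   3   7] [287.3 300.9] [ 584.3 -172.8   16. ] rect [6.3 1.6] 78.69007110595703
side 106 [304 332  10  15] [308.2 339.4] [ 599.5 -280.5   16. ] rect [13.9  9. ] 78.69007110595703
side 146 [262 391  13  12] [268.1 396.4] [ 493.8 -377.9   16. ] rect [11. 12.] 90.0
tri [387.4 207.2] [308.2 339.4] [ 598.4 -282.4   18.8] 0.8854647309548137
```

```bash
python3 -m handwheel '[[0,0,-0.04,0,0,0,0.05],[0,0,-0.025,0,0,0,0.05],[0,0,-0.0125,0,0,0,0.05],[0,0,0,0,0,0,0],[0,0,0,0,0,0,0],[0,0,0,0,0,0,0],[0,0,0,0,0,0,0],[0,0,0,0,0,0,0],[0,0,0.03,0,0,0,0],[0,0,0.04,0,0,0,0]]' 15
```

```text
time_s: 14.5
tcp_pos: [596.8, -282.1, 78.9]
tcp_rot: [-179.8, -0.1, 93.5]
wrist_force: [0.7, 0.9, 0.6]
gripper_width: 19.9
finger_force: 15.0
```

```bash
python3 -m handwheel '[[-0.0075,0.0515,0,0,0,0,0],[-0.0075,0.0515,0,0,0,0,0],[-0.0075,0.0515,0,0,0,0,0],[-0.0075,0.0515,0,0,0,0,0],[-0.0075,0.0515,0,0,0,0,0],[-0.0075,0.0515,0,0,0,0,0],[0,0,-0.03,0,0,0,0],[0,0,-0.03,0,0,0,0],[0,0,0,0,0,0,0],[0,0,0,0,0,0,0.028]]' 15
python3 -m handwheel '[[0,0,0,0,0,0,0.028],[0,0,0,0,0,0,0.028],[0,0,0.06,0,0,0,0.028],[-0.007,-0.05,0.02,0,0,-10,0.05],[-0.007,-0.05,0,0,0,-10,0.05],[-0.007,-0.05,0,0,0,-10,0.05],[-0.007,-0.05,0,0,0,-10,0.05],[0,-0.03,0,0,0,-10,0.05],[0,0,0,0,0,-10,0.05],[0,0,0,0,0,0,0.05]]' 15
python3 - <<'E'
from h import *
import st
im=viewer.get_image('side');im2=viewer.get_image('top')
A=cv2.resize(im[375:415,245:295],None,fx=7,fy=7,interpolation=2)
B=cv2.resize(im2[228:268,402:452],None,fx=7,fy=7,interpolation=2)
C=cv2.resize(im2[190:270,230:330],None,fx=3.5,fy=3.5,interpolation=2)
D=cv2.resize(im[210:290,205:305],None,fx=3.5,fy=3.5,interpolation=2)
cv2.imwrite('pics/z4.png',np.vstack([np.hstack([A,B]),np.hstack([C,D])])[:,:,::-1])
E
```

```text
time_s: 15.75
tcp_pos: [553.8, 26.0, 20.9]
tcp_rot: [180.0, 0.0, 93.5]
wrist_force: [0.3, -1.5, 1.1]
gripper_width: 25.4
finger_force: 0.0
time_s: 17.0
tcp_pos: [525.3, -204.4, 100.4]
tcp_rot: [180.0, -0.0, 33.5]
wrist_force: [-0.2, -0.6, -0.3]
gripper_width: 49.7
finger_force: 0.0
17.0 [ 525.3 -204.4  100.4] [180.   -0.   33.5] F [-0.2 -0.6 -0.3] w 49.72012155080973 ff 0.0
```

View pics/z4.png

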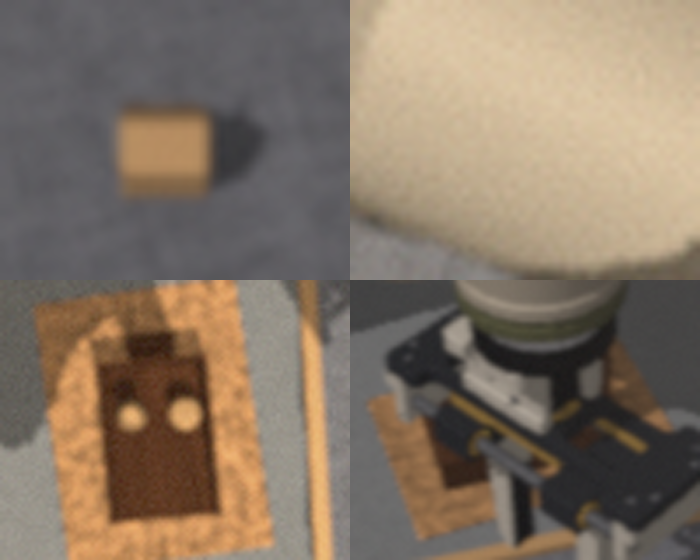

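Both dropped pieces stand in the tray, at crop pixels (130,415) and (185,412). The house's edges run level in the side crop, (120,105)–(208,108), so I turn those into a yaw.

```bash
python3 - <<'E'
from h import *
for a,b,z in(((122,195),(210,193),6),((122,178),(210,178),19),((120,107),(208,110),22)):
    P=[onz('side',245+u/7,375+v/7,z) for u,v in(a,b)]; d=P[1]-P[0]; print(P,np.degrees(np.arctan2(d[1],d[0])),np.linalg.norm(d))
im=cv2.cvtColor(cv2.imread('pics/raw_top0.png'),cv2.COLOR_BGR2HSV)
print(im[238:256,416:436,1])
E
```

```text
[array([ 482.09801315, -381.60678532,    6.        ]), array([ 504.26775967, -386.87010043,    6.        ])] -13.35532627873122 22.785963802341733
[array([ 481.98707559, -384.41284873,   19.        ]), array([ 503.76424498, -390.12555325,   19.        ])] -14.698944178263343 22.513997858377632
[array([ 485.27928105, -367.29414506,   22.        ]), array([ 507.20785643, -373.90332544,   22.        ])] -16.772585799110868 22.90291866342472
[[ 10  18  16  17  18  16   9  13  15  15  18  14  12  26  16   8  14  14
   12  16]
 [ 13  18  17  13  11  14  17  20  10  22  22  13   2  14  12  10  14   8
   16  11]
 [ 16  13  16  15  13  20   7  10  10   7  18  12  17  13  18  12  17  21
    8  21]
 [ 13  13  10  16  15  21   6  18  36  33  26  18  11  13  13  17  19  19
   19  15]
 [ 12  17  12  13  18  16  41  64  85  74  76  61  35  31  23  21  15   2
   13  17]
 [  6  12  13  11  16  31  67 101 126 118 112 100  79  69  46  25  15  11
   14  13]
 [  7  22  15  12  15  24  85 126 128 127 135 120 119 113  89  55  17  17
   17  13]
 [ 15  15  19  18   9  34  93 129 133 135 127 133 136 122  93  
[... 172 characters left out ...]
   9  11
   15  15]
 [ 17  17   8  14  18  79 124 141 131 130 127 127 130 108  77  33   4  17
   20  13]
 [ 18  13   8  12  19  64 117 131 133 126 134 132 123 108  62  21  19  14
   13  18]
 [ 15  13  17  17  21  50  96 117 123 125 127 133 127 102  59  13  15   9
   17   9]
 [ 11  13  12  12  18  37  69  84  97 109 119 123 114  93  45  17  11  13
   15  17]
 [ 18  21  14  12  16  22  29  39  42  55  77  82  89  62  31  13  17  17
   13  13]
 [ 15  14  13  19  13  11  15  15  17  19  31  38  44  24  20  11  16   9
   12  16]
 [ 20  16  11  16  17  18  17   9  15  15  20  11  15  13  12  16  13  11
   13  20]
 [ 10  17   9  16  22  15  13  11  10   9  12  12  12  13  14  12  10  16
   10  18]]
```

```bash
python3 -m handwheel '[[-0.008,-0.0433,0,0,0,-10,0.05],[-0.008,-0.0433,0,0,0,-10,0.05],[-0.0075,-0.0433,0,0,0,-10,0.05],[-0.0075,-0.0433,0,0,0,-10,0.05],[0,0,0,0,0,-8,0.05],[0,0,-0.05,0,0,0,0.05],[0,0,-0.03,0,0,0,0.05],[0,0,-0.0115,0,0,0,0.05],[0,0,0,0,0,0,0.05],[0,0,0,0,0,0,0.04]]' 15
python3 -m handwheel '[[0,0,0,0,0,0,0],[0,0,0,0,0,0,0],[0,0,0,0,0,0,0],[0,0,0,0,0,0,0],[0,0,0,0,0,0,0],[0,0,0,0,0,0,0],[0,0,0.04,0,0,0,0],[0,0,0.04,0,0,0,0],[0,0,0,0,0,0,0],[0,0,0,0,0,0,0]]' 15
```

```text
time_s: 18.35
tcp_pos: [495.2, -377.4, 9.7]
tcp_rot: [179.9, -0.1, -14.4]
wrist_force: [-0.1, -0.1, -0.5]
gripper_width: 43.9
finger_force: 0.0
time_s: 19.6
tcp_pos: [493.9, -376.7, 87.6]
tcp_rot: [-180.0, 0.0, -14.5]
wrist_force: [-0.2, 0.1, -0.1]
gripper_width: 17.7
finger_force: 15.0
```

```bash
python3 -m handwheel '[[0.003,0.0545,0,0,0,3,0],[0.003,0.0545,0,0,0,3,0],[0.003,0.0545,0,0,0,3,0],[0.003,0.0545,0,0,0,3,0],[0.003,0.0545,0,0,0,3,0],[0.003,0.0545,0,0,0,3,0],[0.003,0.0545,0,0,0,0,0],[0,0,0,0,0,0,0],[0,0,-0.035,0,0,0,0],[0,0,-0.033,0,0,0,0]]' 15
python3 -m handwheel '[[0,0,0,0,0,0,0],[0,0,0,0,0,0,0],[0,0,0,0,0,0,0.026],[0,0,0,0,0,0,0.026],[0,0,0,0,0,0,0.026],[0,0,0.05,0,0,0,0.026],[0,0,0.05,0,0,0,0.04],[0,0,0.05,0,0,10,0.05],[-0.04,-0.04,0.03,0,0,10,0.05],[-0.04,-0.04,0.02,0,0,10,0.05]]' 15
python3 -m handwheel '[[-0.04,-0.04,0,0,0,10,0.05],[-0.02,-0.06,0,0,0,10,0.05],[0,-0.06,0,0,0,10,0.05],[0,-0.04,0,0,0,10,0.05],[0,0,0,0,0,10,0.05],[0,0,0,0,0,10,0.05],[0,0,0,0,0,10,0.05],[0,0,0,0,0,0,0.05],[0,0,0,0,0,0,0.05],[0,0,0,0,0,0,0.05]]' 15
python3 - <<'E'
from h import *
import st
im=viewer.get_image('side');im2=viewer.get_image('top')
cv2.imwrite('pics/raw_s5.png',im[:,:,::-1]);cv2.imwrite('pics/raw_t5.png',im2[:,:,::-1])
C=cv2.resize(im2[190:270,230:330],None,fx=4,fy=4,interpolation=2)
D=cv2.resize(im[210:290,205:305],None,fx=4,fy=4,interpolation=2)
A=cv2.resize(im2[200:310,95:205],(280,280)); B=cv2.resize(im2[140:310,300:480],(520,280))
cv2.imwrite('pics/z5.png',np.vstack([np.hstack([C,D]),np.hstack([A,B])])[:,:,::-1])
E
```

```text
time_s: 20.85
tcp_pos: [514.4, 3.8, 18.4]
tcp_rot: [180.0, 0.1, 3.5]
wrist_force: [-0.3, 0.2, -0.4]
gripper_width: 17.9
finger_force: 15.0
time_s: 22.1
tcp_pos: [436.7, -74.5, 221.6]
tcp_rot: [179.9, -0.1, 33.8]
wrist_force: [-0.1, -0.8, 0.2]
gripper_width: 49.9
finger_force: 0.0
time_s: 23.35
tcp_pos: [383.8, -258.2, 219.6]
tcp_rot: [180.0, 0.0, 100.4]
wrist_force: [0.1, 0.4, 0.1]
gripper_width: 49.9
finger_force: 0.0
23.35 [ 383.8 -258.2  219.6] [180.    0.  100.4] F [0.1 0.4 0.1] w 49.89346320268973 ff 0.0
```

View pics/z5.png

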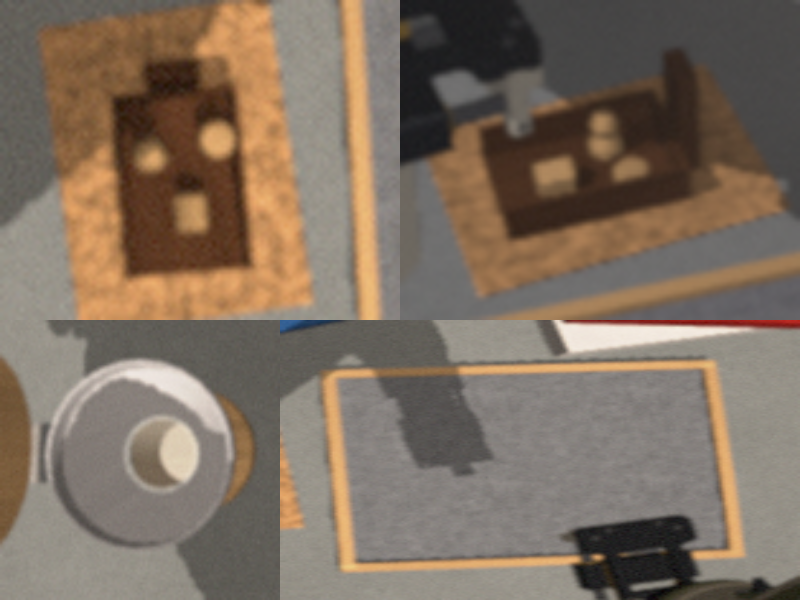

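All three pieces are standing in the tray and the board is clear. The tab is at about (172,76) in the top-left crop. In the bottom-left crop the rim circle spans x 46–234 and y 38–228. I work out the funnel centre and the tab.

```bash
python3 - <<'E'
from h import *
np.set_printoptions(precision=1,suppress=True)
print('rim',onz('top',150,252.3,180),onz('top',95+46/2.545,252.3,180),onz('top',95+234/2.545,252.3,180),onz('top',150,200+38/2.545,180),onz('top',150,200+228/2.545,180))
im=cv2.imread('pics/raw_t5.png')
for r in range(203,216): print(r,im[r,262:284,2])
s=cv2.imread('pics/raw_s5.png')
for r in range(219,230): print(r,s[r,266:284,2])
E
```

```text
rim [501.1 271.9 180. ] [502.2 353.4 180. ] [499.8 192.2 180. ] [580.7 272.  180. ] [422.4 272.4 180. ]
203 [121 128 124 118 110 110 118 122 123 120 123 121 128 123 121 121 150 176
 196 206 200 194]
204 [131 130 128 117 108  98 109 106 109 103 103 106 109 104 101 105 117 140
 155 167 167 155]
205 [141 135 131 120  96  91  91  91  83  86  81  82  76  74  72  74  81  96
 122 142 151 146]
206 [144 139 126 110  84  68  72  64  62  63  67  67  60  62  57  57  61  88
 115 138 144 148]
207 [141 141 126 105  72  57  59  65  63  57  57  63  57  56  56  56  71  85
 119 128 139 137]
208 [141 139 125  94  77  62  62  65  62  67  60  61  58  62  60  61  67  80
 112 132 132 138]
209 [133 122 116 100  78  60  65  62  58  62  61  49  56  57  62  56  59  80
 107 131 131 131]
210 [123 120 114 103  83  64  45  50  52  53  47  53  45  54  49  50  46  74
 104 121 130 130]
211 [123 119 120 110  89  62  45  43  49  38  44  42  49  44  39  48  57  79
 101 114 118 121]
212 [115 112 111 106  89  64  49  48  45  53  47  42  52  59  54  56  59  75
  82  96  93  90]
213 [98 96 88 86 71 60 50 57 57 59 55 60 64 62
[... 152 characters left out ...]
00  98  95  94  92  87
  79  74  70  72]
219 [72 71 73 72 72 72 73 72 71 73 72 71 73 73 72 72 74 73]
220 [71 72 72 71 71 71 71 72 73 72 72 71 72 73 73 74 73 74]
221 [72 72 71 71 70 70 69 69 68 68 70 70 72 71 73 71 73 73]
222 [70 71 71 70 67 65 61 59 57 61 66 69 72 71 72 72 74 73]
223 [71 72 71 69 65 57 55 54 53 55 61 69 72 72 74 74 73 73]
224 [70 71 70 70 62 53 51 51 52 52 58 65 71 72 74 73 73 72]
225 [72 71 71 70 62 54 49 51 51 52 54 61 71 75 76 75 74 71]
226 [72 71 71 69 62 53 48 50 51 49 52 57 70 82 86 82 76 73]
227 [72 72 72 70 62 52 49 50 50 50 50 57 71 85 88 85 78 74]
228 [72 73 75 71 62 52 48 49 51 51 51 53 64 80 88 85 80 75]
229 [80 84 86 84 73 55 48 47 52 53 53 52 61 79 90 89 85 80]
```

```bash
python3 - <<'E'
from h import *
np.set_printoptions(precision=1,suppress=True)
print('tab',onz('top',272.3,207.2,79),onz('top',265.7,207.2,79),onz('top',279,207.2,79),onz('top',272.3,204.7,79),onz('top',272.3,209.7,79))
print(tri(('top',272.3,207.2),('side',274,225)))
for p in ((258.75,215),(262,258),(288.75,213.75),(292.5,256.25)): print(onz('top',*p,29))
for p in ((258.5,216),(261.2,250),(289.4,216),(292.5,250)): print(onz('top',*p,29))
E
```

```text
tab [599.9  10.8  79. ] [600.3  26.4  79. ] [599.5  -5.2  79. ] [605.9  10.6  79. ] [594.   10.9  79. ]
(array([599.5,  10.7,  83.8]), np.float64(0.06543768514061243))
[585.6  45.6  29. ]
[478.5  39.8  29. ]
[586.9 -29.5  29. ]
[480.9 -35.9  29. ]
[583.1  46.3  29. ]
[498.3  41.4  29. ]
[581.2 -31.   29. ]
[496.4 -36.4  29. ]
```

```bash
python3 - <<'E'
from h import *
print(onz('top',246.2,119.8,155),onz('top',317/1.4,170/1.4,155),onz('top',345/1.4,194/1.4,155), 'mug',onz('top',249/1.4,224/1.4,85))
E
python3 -m handwheel '[[0.03,0.04,0,0,0,0,0.05],[0.03,0.04,0,0,0,0,0.05],[0.03,0.04,0,0,0,0,0.05],[0.03,0.04,0,0,0,-1,0.05],[0.03,0.04,0,0,0,-2,0.05],[0.03,0.04,0,0,0,-2,0.05],[0.036,0.029,-0.02,0,0,-2,0.05],[0,0,-0.06,0,0,0,0.05],[0,0,0,0,0,0,0.05],[0,0,0,0,0,0,0.05]]' 15
```

```text
[791.34934491  63.90921201 155.        ] [788.91597005 108.41475783 155.        ] [748.03256762  64.0011971  155.        ] mug [719.21495269 235.82521723  85.        ]
time_s: 24.7
tcp_pos: [600.1, 10.4, 141.1]
tcp_rot: [180.0, 0.0, 93.5]
wrist_force: [-0.2, -0.5, 0.6]
gripper_width: 50.0
finger_force: 0.0
```

```bash
python3 -m handwheel '[[0,0,-0.04,0,0,0,0.05],[0,0,-0.03,0,0,0,0.05],[0,0,-0.02,0,0,0,0.05],[0,0,-0.006,0,0,0,0.05],[0,0,0,0,0,0,0],[0,0,0,0,0,0,0],[0,0,0,0,0,0,0],[0,0,0,0,0,0,0],[0,0,0,0,0,0,0],[0,0,0,0,0,0,0]]' 30
```

```text
time_s: 25.95
tcp_pos: [600.1, 10.8, 44.0]
tcp_rot: [180.0, 0.0, 93.6]
wrist_force: [-1.1, 0.3, 5.0]
gripper_width: 14.1
finger_force: 30.0
```

The tab is held (14.1 mm). I lift the tray smoothly and carry it level to the funnel, with the lip toward −x.

```bash
python3 -m handwheel '[[0,0,0.005,0,0,0,0],[0,0,0.015,0,0,0,0],[0,0,0.025,0,0,0,0],[0,0,0.035,0,0,0,0],[0,0,0.035,0,0,0,0],[0,0,0.035,0,0,0,0],[0,0,0.035,0,0,0,0],[0,0,0.025,0,0,0,0],[0,0,0.01,0,0,0,0],[0,0,0,0,0,0,0]]' 45
python3 -m handwheel '[[0.001,0.005,0,0,0,0,0],[0.003,0.015,0,0,0,-0.5,0],[0.005,0.025,0,0,0,-0.5,0],[0.007,0.035,0,0,0,-0.5,0],[0.008,0.04,0,0,0,-0.5,0],[0.008,0.04,0,0,0,-0.5,0],[0.008,0.04,0,0,0,-0.5,0],[0.007,0.035,0,0,0,-0.5,0],[0.004,0.02,0,0,0,0,0],[0.002,0.0075,0,0,0,0,0]]' 45
python3 - <<'E'
from h import *
import st
im=viewer.get_image('side');im2=viewer.get_image('top')
A=cv2.resize(im[70:230,140:340],(400,320),interpolation=2)
B=cv2.resize(im2[120:280,80:280],(400,320),interpolation=2)
cv2.imwrite('pics/z6.png',np.hstack([A,B])[:,:,::-1])
E
```

```text
time_s: 27.2
tcp_pos: [600.0, 10.8, 264.1]
tcp_rot: [179.9, 0.0, 93.5]
wrist_force: [0.3, 1.1, -2.3]
gripper_width: 13.8
finger_force: 45.0
time_s: 28.45
tcp_pos: [652.0, 275.6, 262.0]
tcp_rot: [-179.9, 0.0, 90.2]
wrist_force: [1.5, -0.4, -1.6]
gripper_width: 13.9
finger_force: 45.0
28.45 [652.  275.6 262. ] [-179.9    0.    90.2] F [ 1.5 -0.4 -1.6] w 13.873009890416562 ff 44.9968957901001
```

View pics/z6.png

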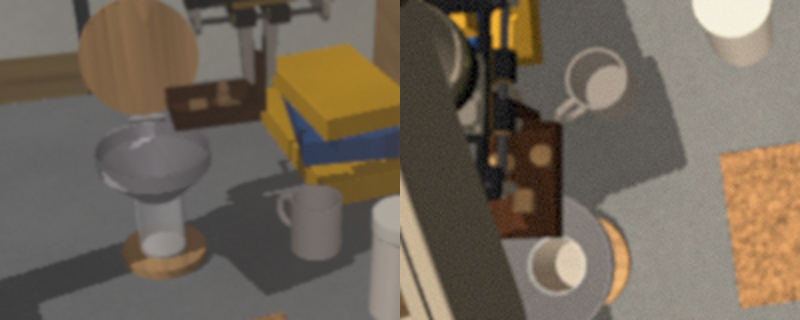

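The tray is level above the funnel's far edge with all three pieces aboard, and the lid is clear to the side. I start tilting.

```bash
python3 -m handwheel '[[-0.001,0,0,0,-2,0,0],[-0.001,-0.001,0,0,-2,0,0],[-0.002,-0.001,0,0,-2,0,0],[-0.002,0,0,0,-2,0,0],[-0.002,0,0,0,-2,0,0],[-0.002,0,0,0,-2,0,0],[-0.002,0,0,0,-2,0,0],[-0.003,0,0,0,-2,0,0],[-0.003,0,0,0,-2,0,0],[-0.002,0,0,0,-2,0,0]]' 45
python3 -m handwheel '[[-0.002,0,0.002,0,-1,0,0],[-0.002,0,0.002,0,-1,0,0],[-0.001,0,0.002,0,-1,0,0],[-0.001,0,0.002,0,-1,0,0],[-0.002,0,0.002,0,-1,0,0],[-0.001,0,0.001,0,-1,0,0],[-0.002,0,0.002,0,-1,0,0],[-0.001,0,0.001,0,-1,0,0],[-0.002,0,0.002,0,-1,0,0],[-0.001,0,0.001,0,-1,0,0]]' 45
python3 - <<'E'
from h import *
import st
im=viewer.get_image('side')
cv2.imwrite('pics/z7.png',cv2.resize(im[70:210,150:310],(640,560),interpolation=2)[:,:,::-1])
E
```

```text
time_s: 29.8
tcp_pos: [632.5, 270.1, 263.4]
tcp_rot: [160.0, 0.0, 90.0]
wrist_force: [0.1, -0.6, -1.6]
gripper_width: 14.0
finger_force: 45.0
time_s: 31.05
tcp_pos: [617.7, 271.3, 280.8]
tcp_rot: [149.9, 0.0, 90.0]
wrist_force: [-0.3, -0.3, -1.9]
gripper_width: 13.8
finger_force: 45.0
31.05 [617.7 271.3 280.8] [149.9   0.   90. ] F [-0.3 -0.3 -1.9] w 13.83166753980497 ff 44.996811747550964
```

View pics/z7.png

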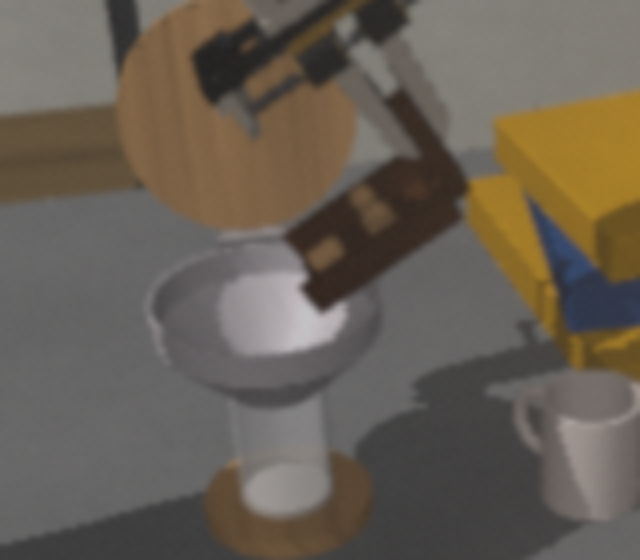

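At 30° the lip is over the funnel and the pieces are still in the tray. I go on tilting slowly to 40° and then 50°.

```bash
python3 -m handwheel '[[-0.002,0,0.001,0,-1,0,0],[-0.002,0,0.002,0,-1,0,0],[-0.001,0,0.001,0,-1,0,0],[-0.002,0,0.001,0,-1,0,0],[-0.002,0,0.002,0,-1,0,0],[-0.001,0,0.001,0,-1,0,0],[-0.002,0,0.002,0,-1,0,0],[-0.002,0,0.001,0,-1,0,0],[-0.002,0,0.002,0,-1,0,0],[-0.002,0,0.001,0,-1,0,0]]' 45
python3 -m handwheel '[[-0.002,0,0.001,0,-1,0,0],[-0.002,0,0.001,0,-1,0,0],[-0.002,0,0.001,0,-1,0,0],[-0.002,0,0.001,0,-1,0,0],[-0.002,0,0.001,0,-1,0,0],[-0.002,0,0.001,0,-1,0,0],[-0.002,0,0.001,0,-1,0,0],[-0.002,0,0.001,0,-1,0,0],[-0.002,0,0.001,0,-1,0,0],[-0.002,0,0.001,0,-1,0,0]]' 45
python3 - <<'E'
from h import *
import st
im=viewer.get_image('side')
cv2.imwrite('pics/z8.png',cv2.resize(im[70:210,150:310],(640,560),interpolation=2)[:,:,::-1])
E
```

```text
time_s: 32.35
tcp_pos: [599.7, 271.3, 294.7]
tcp_rot: [139.9, 0.0, 90.0]
wrist_force: [0.2, -0.3, -0.7]
gripper_width: 13.6
finger_force: 45.0
time_s: 33.6
tcp_pos: [579.6, 271.3, 304.6]
tcp_rot: [129.9, 0.0, 90.0]
wrist_force: [0.1, -1.2, -2.2]
gripper_width: 13.9
finger_force: 45.0
33.6 [579.6 271.3 304.6] [129.9   0.   90. ] F [ 0.1 -1.2 -2.2] w 13.899942774162014 ff 44.99688148498535
```

View pics/z8.png

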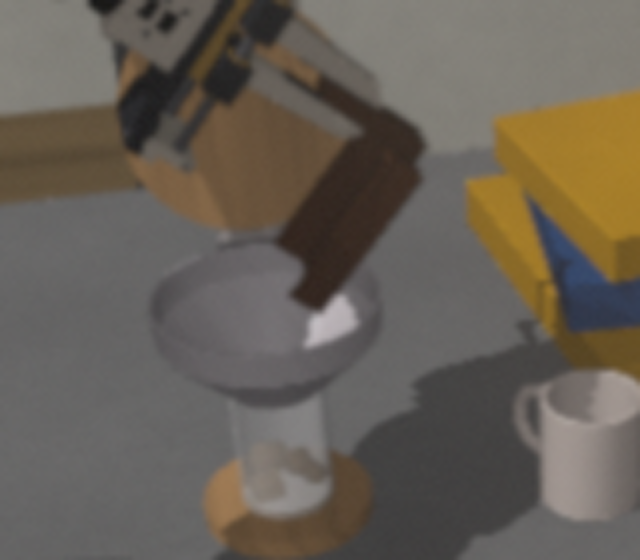

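The tray is empty and the pieces can be seen in the jar tube at (270,470). I level the tray and return it to the mat.

```bash
python3 -m handwheel '[[0.007,0,0.003,0,5,0,0],[0.007,0,0,0,5,0,0],[0.007,0,0,0,5,0,0],[0.007,0,0,0,5,0,0],[0.007,0,0,0,5,0,0],[0.007,0,0,0,5,0,0],[0.007,0,0,0,5,0,0],[0.007,0,0,0,5,0,0],[0.007,0,0,0,5,0,0],[0.007,0,0,0,5,0,0]]' 45
python3 -m handwheel '[[-0.003,-0.015,0,0,0,0.5,0],[-0.006,-0.03,0,0,0,0.5,0],[-0.006,-0.035,0,0,0,0.5,0],[-0.006,-0.035,0,0,0,0.5,0],[-0.006,-0.035,0,0,0,0.5,0],[-0.006,-0.035,-0.02,0,0,0.5,0],[-0.006,-0.035,-0.04,0,0,0.5,0],[-0.006,-0.025,-0.04,0,0,0,0],[-0.003,-0.0155,-0.04,0,0,0,0],[0,0,0,0,0,0,0]]' 45
python3 - <<'E'
from h import *
import st
im=viewer.get_image('side')
cv2.imwrite('pics/raw_s9.png',im[:,:,::-1])
E
```

```text
time_s: 34.9
tcp_pos: [650.3, 271.2, 307.7]
tcp_rot: [-179.9, 0.0, 90.0]
wrist_force: [0.7, -0.1, -1.0]
gripper_width: 13.8
finger_force: 45.0
time_s: 36.15
tcp_pos: [598.5, 9.7, 164.4]
tcp_rot: [-179.7, 0.0, 93.5]
wrist_force: [-0.6, 0.4, -0.9]
gripper_width: 14.1
finger_force: 45.0
36.15 [598.5   9.7 164.4] [-179.7    0.    93.5] F [-0.6  0.4 -0.9] w 14.069014717968193 ff 44.997047781944275
```

```bash
python3 -m handwheel '[[0,0.001,-0.035,0,0,0,0],[0,0,-0.035,0,0,0,0],[0,0,-0.025,0,0,0,0],[0,0,-0.012,0,0,0,0],[0,0,-0.006,0,0,0,0],[0,0,-0.003,0,0,0,0],[0,0,-0.002,0,0,0,0],[0,0,-0.001,0,0,0,0],[0,0,0,0,0,0,0],[0,0,0,0,0,0,0]]' 45
```

```text
time_s: 37.45
tcp_pos: [601.9, 11.7, 48.7]
tcp_rot: [180.0, 0.0, 93.5]
wrist_force: [-0.9, 0.8, -1.7]
gripper_width: 13.9
finger_force: 45.0
```

```bash
python3 -m handwheel '[[0,0,-0.001,0,0,0,0],[0,0,-0.001,0,0,0,0],[0,0,-0.001,0,0,0,0],[0,0,-0.0005,0,0,0,0],[0,0,-0.0005,0,0,0,0],[0,0,0,0,0,0,0],[0,0,0,0,0,0,0],[0,0,0,0,0,0,0],[0,0,0,0,0,0,0],[0,0,0,0,0,0,0]]' 45; python3 st.py
```

```text
time_s: 38.7
tcp_pos: [601.8, 11.8, 44.5]
tcp_rot: [-180.0, -0.0, 93.5]
wrist_force: [-0.8, -0.5, -1.3]
gripper_width: 13.7
finger_force: 45.0
38.7 [601.8  11.8  44.5] [-180.    -0.    93.5] F [-0.8 -0.5 -1.3] w 13.69295884340374 ff 44.997130036354065
```

```bash
python3 -m handwheel '[[0,0,-0.0005,0,0,0,0],[0,0,0,0,0,0,0],[0,0,-0.0005,0,0,0,0],[0,0,0,0,0,0,0],[0,0,-0.0003,0,0,0,0],[0,0,0,0,0,0,0],[0,0,0,0,0,0,0],[0,0,0,0,0,0,0],[0,0,0,0,0,0,0],[0,0,0,0,0,0,0]]' 45; python3 st.py
```

```text
time_s: 39.95
tcp_pos: [601.9, 11.8, 44.0]
tcp_rot: [180.0, 0.0, 93.5]
wrist_force: [-4.8, -0.4, 7.5]
gripper_width: 13.6
finger_force: 45.0
39.95 [601.9  11.8  44. ] [180.    0.   93.5] F [-4.8 -0.4  7.5] w 13.618032668259453 ff 45.00047206878662
```

```bash
python3 -m handwheel '[[0,0,0,0,0,0,0.05],[0,0,0,0,0,0,0.05],[0,0,0,0,0,0,0.05],[0,0,0.02,0,0,0,0.05],[0,0,0.05,0,0,0,0.05],[0,0,0.06,0,0,0,0.05],[0,0,0.06,0,0,0,0.05],[0,0,0.06,0,0,0,0.05],[0,0,0.06,0,0,0,0.05],[0,0,0.06,0,0,0,0.05]]' 8
python3 -m handwheel '[[-0.009,0.046,0.01,0,0,8,0.04],[-0.009,0.046,0,0,0,8,0.04],[-0.009,0.046,0,0,0,8,0.03],[-0.009,0.046,0,0,0,8,0.03],[-0.009,0.046,0,0,0,8,0.03],[-0.009,0.046,0,0,0,8,0.03],[-0.009,0.046,0,0,0,8,0.03],[-0.009,0.046,0,0,0,8,0.03],[-0.009,0.047,0,0,0,8,0.03],[0,0,0,0,0,8,0.03]]' 8
python3 - <<'E'
from h import *
import st
im=viewer.get_image('side');im2=viewer.get_image('top')
A=cv2.resize(im[60:280,150:310],(400,550),interpolation=2)
B=cv2.resize(im2[180:290,230:310],(400,550),interpolation=2)
cv2.imwrite('pics/z9.png',np.hstack([A,B])[:,:,::-1])
E
```

```text
time_s: 41.2
tcp_pos: [601.1, 11.8, 417.1]
tcp_rot: [179.9, 0.0, 93.5]
wrist_force: [1.2, -0.1, 0.4]
gripper_width: 49.8
finger_force: 0.0
time_s: 42.45
tcp_pos: [518.9, 429.9, 423.7]
tcp_rot: [180.0, -0.0, 174.1]
wrist_force: [-0.0, 0.4, -0.2]
gripper_width: 29.8
finger_force: 0.0
42.45 [518.9 429.9 423.7] [180.   -0.  174.1] F [-0.   0.4 -0.2] w 29.83999564472023 ff 0.0
```

View pics/z9.png

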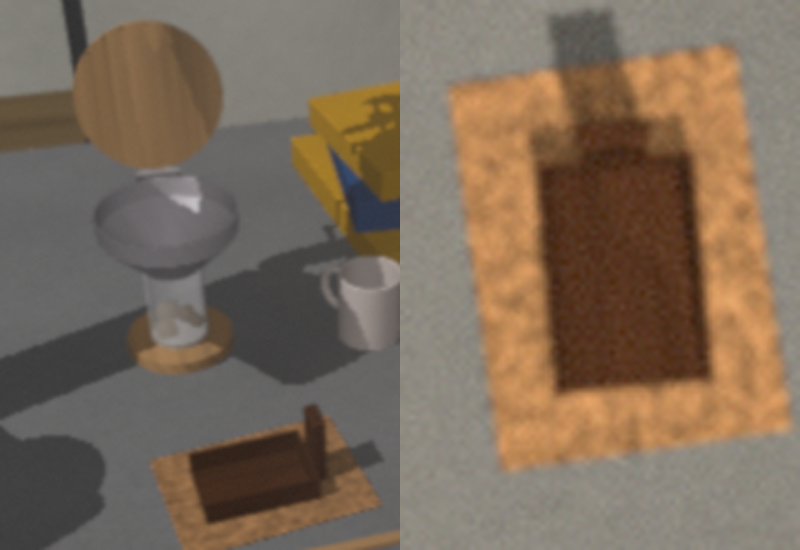

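The tray stands level and empty on its mat, and the pieces are in the jar. I grip the handle again.

```bash
python3 -m handwheel '[[0.0015,-0.003,-0.03,0,0,-0.5,0.03],[0,0,-0.04,0,0,0,0.03],[0,0,-0.03,0,0,0,0.03],[0,0,-0.018,0,0,0,0.03],[0,0,-0.009,0,0,0,0.03],[0,0,0,0,0,0,0.03],[0,0,0,0,0,0,0],[0,0,0,0,0,0,0],[0,0,0,0,0,0,0],[0,0,0,0,0,0,0]]' 6
```

```text
time_s: 43.8
tcp_pos: [522.6, 424.4, 297.4]
tcp_rot: [179.9, 0.1, 173.1]
wrist_force: [0.8, 3.5, 4.8]
gripper_width: 10.1
finger_force: 6.0
```

```bash
python3 st.py
```

```text
43.8 [522.6 424.4 297.4] [179.9   0.1 173.1] F [0.8 3.5 4.8] w 10.134828672489494 ff 5.996396765112877
```

```bash
python3 -m handwheel '[[-0.001,-0.0095,0.004,0,0,0,0],[-0.001,-0.0095,0.0035,0,0,0,0],[-0.0022,-0.02,0.0045,0,0,0,0],[-0.0023,-0.0205,0.002,0,0,0,0],[-0.0023,-0.0205,-0.001,0,0,0,0],[-0.0023,-0.02,-0.004,0,0,0,0],[-0.0022,-0.0195,-0.007,0,0,0,0],[-0.002,-0.018,-0.0095,0,0,0,0],[-0.001,-0.0085,-0.006,0,0,0,0],[-0.001,-0.0085,-0.006,0,0,0,0]]' 6
python3 -m handwheel '[[-0.001,-0.0075,-0.007,0,0,0,0],[-0.001,-0.0075,-0.007,0,0,0,0],[-0.001,-0.0065,-0.008,0,0,0,0],[-0.0005,-0.0065,-0.008,0,0,0,0],[-0.0005,-0.0055,-0.009,0,0,0,0],[-0.0005,-0.005,-0.0085,0,0,0,0],[0,-0.003,-0.006,0,0,0,0],[0,-0.002,-0.004,0,0,0,0],[0,0,0,0,0,0,0],[0,0,0,0,0,0,0]]' 6
python3 st.py
```

```text
time_s: 45.05
tcp_pos: [505.3, 268.4, 276.2]
tcp_rot: [-180.0, 0.0, 173.0]
wrist_force: [5.8, 3.2, -3.1]
gripper_width: 10.2
finger_force: 5.9
time_s: 46.3
tcp_pos: [500.4, 226.6, 218.5]
tcp_rot: [179.9, -0.0, 173.1]
wrist_force: [6.6, 6.4, -5.4]
gripper_width: 10.3
finger_force: 5.8
46.3 [500.4 226.6 218.5] [179.9  -0.  173.1] F [ 6.6  6.4 -5.4] w 10.277607590040196 ff 5.786108560860157
```

```bash
python3 -m handwheel '[[0,0,-0.0015,0,0,0,0],[0,0,-0.0015,0,0,0,0],[0,0,-0.0015,0,0,0,0],[0,0,-0.0015,0,0,0,0],[0,0,-0.0015,0,0,0,0],[0,0,-0.001,0,0,0,0],[0,0,-0.001,0,0,0,0],[0,0,0,0,0,0,0],[0,0,0,0,0,0,0],[0,0,0,0,0,0,0]]' 6; python3 st.py
```

```text
time_s: 47.55
tcp_pos: [500.6, 225.2, 210.7]
tcp_rot: [-180.0, 0.0, 173.0]
wrist_force: [0.3, -2.1, 6.1]
gripper_width: 10.0
finger_force: 6.0
47.55 [500.6 225.2 210.7] [-180.    0.  173.] F [ 0.3 -2.1  6.1] w 9.993540190207987 ff 6.041199490427971
```

```bash
python3 -m handwheel '[[0,0,-0.001,0,0,0,0],[0,0,0,0,0,0,0],[0,0,-0.001,0,0,0,0],[0,0,0,0,0,0,0],[0,0,0,0,0,0,0],[0,0,0,0,0,0,0],[0,0,0,0,0,0,0],[0,0,0,0,0,0,0],[0,0,0,0,0,0,0],[0,0,0,0,0,0,0]]' 6; python3 st.py
python3 - <<'E'
from h import *
shot('side','side10.png',(150,90,310,210),5)
E
```

```text
time_s: 48.8
tcp_pos: [500.7, 225.2, 208.8]
tcp_rot: [-180.0, 0.1, 173.0]
wrist_force: [0.5, -2.2, 8.1]
gripper_width: 10.0
finger_force: 6.0
48.8 [500.7 225.2 208.8] [-180.     0.1  173. ] F [ 0.5 -2.2  8.1] w 10.039693755180155 ff 6.044385060667992
```

View pics/side10.png

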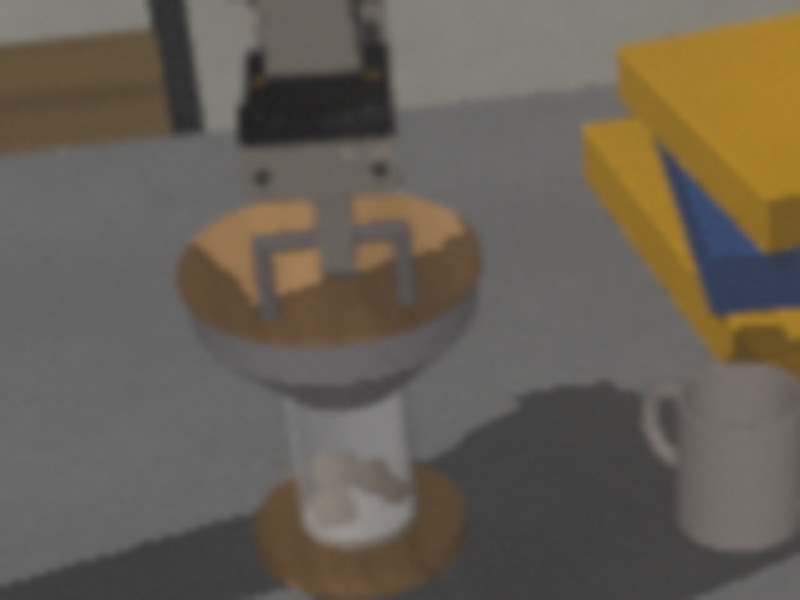

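```bash
python3 -m handwheel '[[0,0,0,0,0,0,0.045],[0,0,0,0,0,0,0.045],[0,0,0,0,0,0,0.045],[0,0,0,0,0,0,0.045],[0,0,0.02,0,0,0,0.045],[0,0,0.04,0,0,0,0.045],[0,0,0.05,0,0,0,0.045],[0,0,0.05,0,0,0,0.045],[-0.05,-0.02,0,0,0,0,0.045],[-0.05,-0.02,0,0,0,0,0.045]]' 6
python3 - <<'E'
from h import *
import st
for n in('side','top'): cv2.imwrite(f'pics/raw_end_{n}.png',viewer.get_image(n)[:,:,::-1])
a=cv2.imread('pics/raw_side0.png').astype(int);b=cv2.imread('pics/raw_end_side.png').astype(int)
# lid/handle patch: compare with start, shifts
p=a[125:172,183:250].sum(2)
print({(dx,dy):int(np.abs(p-b[125+dy:172+dy,183+dx:250+dx].sum(2)).mean()) for dx in(-1,0,1) for dy in(-1,0,1)})
A=cv2.resize(b.astype('uint8'),(560,420)); B=cv2.resize(cv2.imread('pics/raw_end_side.png')[120:210,170:260],(240,240),interpolation=2)
cv2.imwrite('pics/end.png',np.hstack([A,cv2.copyMakeBorder(B,0,180,0,0,0)]))
E
```

```text
time_s: 50.1
tcp_pos: [400.0, 185.5, 369.9]
tcp_rot: [179.9, 0.1, 173.0]
wrist_force: [-1.1, -0.5, 0.8]
gripper_width: 45.2
finger_force: 0.0
50.1 [400.  185.5 369.9] [179.9   0.1 173. ] F [-1.1 -0.5  0.8] w 45.177950872102244 ff 0.0
{(-1, -1): 52, (-1, 0): 52, (-1, 1): 54, (0, -1): 53, (0, 0): 52, (0, 1): 54, (1, -1): 54, (1, 0): 53, (1, 1): 55}
```

View pics/end.png

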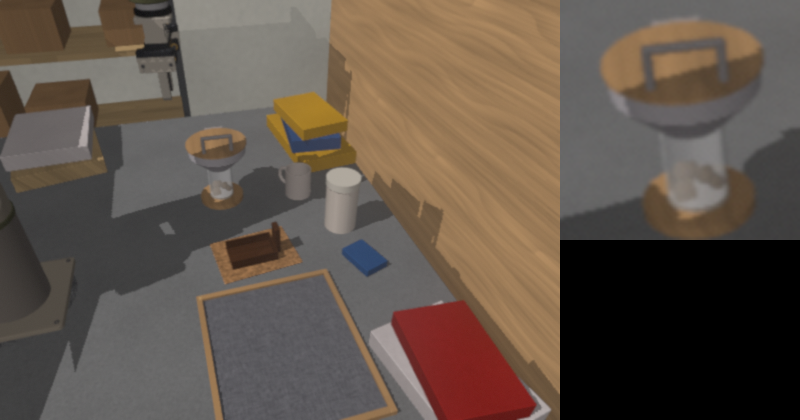

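The lid looks shut, but a small light patch shows behind its far edge. I compare it with the same crop from the start.

```bash
python3 - <<'E'
import cv2,numpy as np
c=[cv2.resize(cv2.imread(f'pics/raw_{n}.png')[118:178,178:253],(400,320),interpolation=2) for n in('side0','end_side')]
cv2.imwrite('pics/cmp.png',np.hstack(c))
E
```

```text
(no output)
```

View pics/cmp.png

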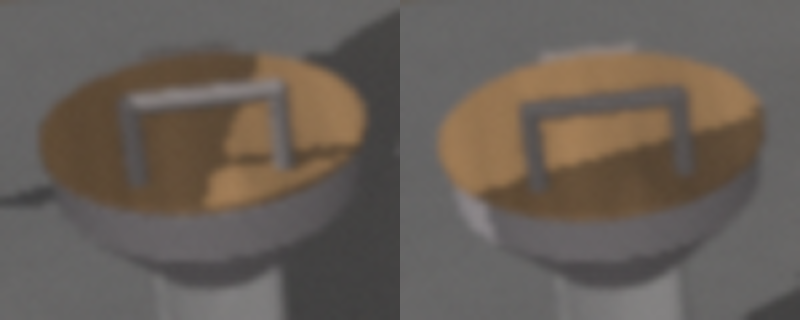

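The hinge shows in both crops. The lid and handle now sit slightly lower than at the start, so the lid is fully down on the rim. Handing in.

```bash
python3 -c "
from plant import arm
print(arm.hand_in())"
```

```text
the job is handed in; nothing more can be done
None
```

I handed the job in at about 50 s. All three pieces found on the board (barrel, pawn, house) are in the jar, the empty tray stands level on its cork mat, and the lid is down on the rim; the hand-in gave no verdict.

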